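Stand the fallen bottle up again

ROBOT

A 6-joint arm with a two-finger parallel gripper is mounted at the origin on the work surface; the furniture and walls round the work are solid. World frame = base frame: x ahead of the robot, y to its left, z up, the work surface at z = 0. Lengths are in m, angles in degrees, forces in N, time in s.
With the tool pointing down it reaches from about 0.275 to 0.825 m from the base axis. Payload 5.2 kg.
Tool frame: the origin (TCP) lies at the very end of the fingers, on their centre line; the grasp point (between the pads) lies 19 mm behind it (env.grip_depth is the distance from the TCP to the grasp point, in m); z points along the fingers, y is the line along which they close (so a half turn about z gives the same grasp; the last joint's range is limited). The gripper opens to 93 mm and grips with 3 to 60 N. Pads are 15 mm wide; open, the fingers measure 128 mm over their backs; the gripper's body (75 mm by 188 mm) begins 65 mm behind the grasp point.
Start: joints at [62.98, 14.817, 87.949, -0, 77.235, -11.62], TCP at [0.146, 0.53, 0.219] pointing down, gripper open.
Joint ranges: [-179.93, 179.93], [-52.35, 119.4], [10.71, 147.94], [-69.91, 249.91], [12.55, 155.21], [-178.61, 178.61]. Speed limits (degrees/s): [147.25, 147.25, 180, 180, 180, 180].

INTERFACE

Orientations are given as a 3x3 rotation matrix whose columns are the frame's x, y, z axes.
In Python, from workcell import env gives the robot as it stands. The module is installed in compiled form; this text tells all that it offers.
- The arm moves only by the shell command python3 -m pendant 'ROWS' [OPENING] [FORCE]. ROWS is JSON, a list of rows, each a list of 6 numbers: the shift along the tool's x, y, z in mm, then the turn, a rotation vector about the tool's x, y, z in degrees. In form: [[dx, dy, dz, ax, ay, az], ...]. A call has 1 to 20 rows; each row is the pose to reach, as a shift and turn from the pose commanded when the call began, along the tool's axes at that moment; what a row does not reach only later rows make up. A row lasts 1/12 s, in which the tool goes at most 41.7 mm and 7.16 degrees, less where a joint would pass 70% of its speed; a pose out of reach is approached as far as the arm can. A call with a gripper value outside its range is refused whole. OPENING is the finger opening in mm, from 0 to 93, set as the call begins (- or left out, the last holds). The fingers move at their own pace and stop on an object; FORCE is the grip in N (left out, the last holds). Time passes only in rows, so rows that repeat a pose let the fingers close. It gives the time, the measured TCP pose, the force, the opening and the grip force at its end, in the units of the state.
- env.get_state(): the state, without advancing time (a new reading comes with each control period).
- env.snapshot(name): name is "side" or "top" or "wrist"; returns the picture (420x560x3 uint8, red, green, blue); there is no depth.
- env.calibration(name): a dict with "K" (3x3 intrinsics, pixels), "eye" and "rotation" of the camera in the world. Camera axes: x right, y down, z forward; pixel columns grow to the right and rows downward; lengths in m; the calibration is good to about 2 mm. A picture is of the moment at which its call begins: read the wrist's pose just before it. calibration takes no time and is no camera call; for the wrist camera it gives the pose at the moment of the call.
- env.sign_off(): hands the job in; it is judged then, once.
Trained networks look in the newest picture that a camera, given by its name, has taken for a name from the list of things; names that differ only in an ending like _2 or _b are one class to them, and where a whole thing is asked for, a point or a joint stands for the part that bears it (a point fixed in the world has none). Each returns a list of dicts, best first, with "score" (0 to 1); they miss things now and then, are a little off and sometimes report something else, mostly with a low value. They report only what shows in the picture. A call takes as long as a camera call.
- env.recognise(camera, query): "bbox" ([left, top, right, bottom] as shares, 0 to 1, of the picture: columns of its width, rows of its height, round what is visible of it).
- env.spot_point(camera, query): "location" ([column, row] as shares, 0 to 1, of the picture: columns of its width, rows of its height: a listed point, or the origin of a listed thing).
The state is a dict: "time": time; "qpos": joint angles; "dq": joint speeds; "effort": joint torques, N m; "tool_pos": TCP position; "tool_rot": TCP orientation; "wrist_force": force on the tool from outside, world axes, zero at the start; "torque": the same for the moment, N m; "finger_gap": opening from 0.0 (shut) to 1.0 (fully open); "grasp_force": force on a finger pad.
Only numpy, scipy, OpenCV 4.12 (cv2) and the standard library are available. Lean on these libraries where they do the work, as an engineer would, in place of code of your own. Each camera call takes 0.05 s, during which the arm holds its last target. There are 200 camera calls.

TASK

A plant-feed bottle with a green cap has fallen over on the potting bench. Stand it gently upright again on the bare bench top, on its own base with the cap up, and let go of it. Leave the spray bottle, the jar and the stack of pots standing where they are.

Things in the scene. Friction and masses are not known exactly. Their poses are not given: they have to be found in the camera images.
- bottle_mid (a point): The fallen plant-feed bottle: round, white with a printed label and a green screw cap, 193 mm long, about 0.43 kg. This point is on its long axis, half-way along: 96.5 mm from the base, 81.5 mm short of the cap's middle, 30 mm above the bench (height 0) while it lies. Its z axis runs from base to cap: level now, up once it stands.
- feed_bottle: The same bottle; this point is the centre of its flat base (60 mm across), same axes. The body is 62 mm across and narrows at the shoulder; the cylindrical green cap is 37 mm across and takes up the last 30 mm of the length. The bottle lies with its cap towards the robot's right.
- spray: Bystander: standing blue spray bottle with black trigger head, 56x121x252 mm; origin at the centre of its underside, z up. Loose.
- jar: Bystander: standing clear jar with a silvery lid and reddish contents, 91 mm across, 181 mm tall; origin at the centre of its underside, z up. Loose.
- pots: Bystander: standing stack of nested terracotta-coloured plastic pots, 70 mm across, 161 mm tall; origin at the centre of its underside, z up. Loose and light.

How it is judged (in metres and radians):
At the end, for the whole second after the job is handed in: The bottle stands at rest on its base on the bare bench top (base within 8 mm of the bench's height), cap up, within 10 degrees of upright; the spray bottle, jar and pots still stand (within 10 degrees of upright) within 30 mm of where they were (angle between each of bottle_mid, spray, jar, pots's own z axis and vertical below 0.17 rad and height (world z) of feed_bottle between -0.008 and 0.008 m and linear speed of feed_bottle below 0.03 m/s and angular speed of feed_bottle below 0.2 rad/s and distance of each of spray, jar, pots from where it was at the start of the episode below 0.03 m); the robot touches nothing.
It fails at once if the bottle is dropped or flung (faster than 1 m/s) (linear speed of feed_bottle above 1 m/s).
It fails at once if the spray bottle is knocked over or shoved away (tilted more than 20 degrees or moved more than 30 mm) (angle between spray's own z axis and vertical above 0.35 rad or distance of spray from where it was at the start of the episode above 0.03 m).
It fails at once if the jar is knocked over or shoved away (tilted more than 20 degrees or moved more than 30 mm) (angle between jar's own z axis and vertical above 0.35 rad or distance of jar from where it was at the start of the episode above 0.03 m).
It fails at once if the stack of pots is knocked over or shoved away (tilted more than 20 degrees or moved more than 30 mm) (angle between pots's own z axis and vertical above 0.35 rad or distance of pots from where it was at the start of the episode above 0.03 m).
It also fails if it takes over 40 s, if anything falls off the work surface, if the arm or the gripper's body presses on something with over 40 N, if the wrist force passes 120 N, or if a joint passes its speed limit or range.

## Working session

There is one attempt and no reset: what is moved stays moved. The work goes in short steps, Python scripts to look and compute and a shell command to move; the robot and the scene stay as the last step left them, time stands still between calls to the robot, and variables do not carry over. Pictures are saved under pics/ and viewed, at most 10 in all, crops included, and the job is handed in when it is done.

```bash
mkdir -p pics; cat > h.py <<'E'
import numpy as np, cv2
from workcell import env
def snap(c,n):
    cal=env.calibration(c); im=env.snapshot(c); cv2.imwrite(f'pics/{n}.png',im[:,:,::-1]); return cal
def ray(cal,share):
    uv=np.array([share[0]*560,share[1]*420,1]); d=np.array(cal['rotation'])@np.linalg.inv(cal['K'])@uv
    return np.array(cal['eye']),d/np.linalg.norm(d)
def plane(cal,share,z):
    e,d=ray(cal,share); return e+d*(z-e[2])/d[2]
def tri(r):
    A=0;b=0
    for e,d in r:
        P=np.eye(3)-np.outer(d,d);A=A+P;b=b+P@e
    return np.linalg.solve(A,b)
E
python3 - <<'E'
from h import *
np.set_printoptions(precision=3,suppress=True)
cs={c:snap(c,c+'0') for c in('side','top')}
for c in cs: print(c,np.array(cs[c]['eye']))
for q in('bottle_mid','feed_bottle','spray','jar','pots'):
    rs=[]
    for c in cs:
        s=env.spot_point(c,q)
        for k in s[:2]: print(q,c,round(k['score'],2),np.array(k['location'])*[560,420],plane(cs[c],k['location'],.03 if 'bott' in q else 0))
        if s: rs.append(ray(cs[c],s[0]['location']))
    if len(rs)==2: print('  tri',tri(rs))
s=env.get_state();print(s['time'],s['tool_pos'],s['tool_rot'])
ims=[cv2.imread(f'pics/{c}0.png') for c in cs]
cv2.imwrite('pics/both.png',cv2.resize(np.vstack(ims),(400,600)) if 0 else cv2.resize(np.hstack(ims),(800,300)))
E
```

```text
side [0.568 1.078 0.707]
top [-0.22   0.518  1.152]
bottle_mid side 0.92 [320.824 163.506] [ 0.485 -0.003  0.03 ]
bottle_mid top 0.89 [372.12  216.888] [ 0.506 -0.003  0.03 ]
  tri [0.49  0.008 0.043]
feed_bottle side 0.76 [308.112 180.894] [0.523 0.087 0.03 ]
feed_bottle top 0.6 [339.976 218.694] [0.528 0.083 0.03 ]
  tri [0.525 0.085 0.031]
spray top 0.85 [225.176 272.412] [0.482 0.426 0.   ]
jar side 0.71 [243.6   272.706] [0.672 0.406 0.   ]
jar side 0.7 [305.2 182.7] [0.53  0.052 0.   ]
jar top 0.57 [218.512 215.88 ] [0.669 0.395 0.   ]
  tri [ 0.674  0.395 -0.01 ]
pots side 0.72 [272.328 326.382] [0.602 0.548 0.   ]
0.6 [0.146 0.53  0.219] [[-0.964  0.266  0.   ]
 [ 0.266  0.964 -0.   ]
 [-0.    -0.    -1.   ]]
```

View pics/top0.png

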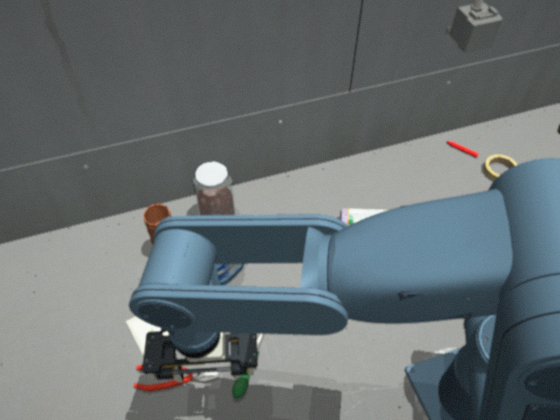

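View pics/side0.png

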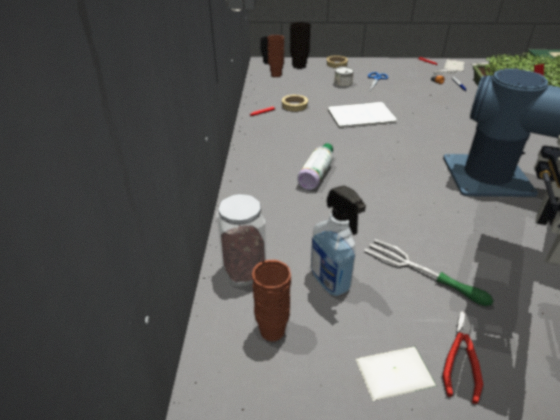

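The top view is blocked by the arm. In the side view the bottle lies from base (308,183) to cap (328,148), well clear of the jar, spray and pots. I'll go above it with the closing axis across the bottle and look with the wrist camera.

```bash
R='[-459,-423,-60,0,0,97]'; python3 -m pendant '[[-459,-423,-60,0,0,97],[-459,-423,-60,0,0,97],[-459,-423,-60,0,0,97],[-459,-423,-60,0,0,97],[-459,-423,-60,0,0,97],[-459,-423,-60,0,0,97],[-459,-423,-60,0,0,97],[-459,-423,-60,0,0,97],[-459,-423,-60,0,0,97],[-459,-423,-60,0,0,97],[-459,-423,-60,0,0,97],[-459,-423,-60,0,0,97],[-459,-423,-60,0,0,97],[-459,-423,-60,0,0,97],[-459,-423,-60,0,0,97],[-459,-423,-60,0,0,97],[-459,-423,-60,0,0,97],[-459,-423,-60,0,0,97],[-459,-423,-60,0,0,97],[-459,-423,-60,0,0,97]]' 93
cat > m.py <<'E'
from h import *
import sys
np.set_printoptions(precision=3,suppress=True)
n=sys.argv[1]
cs={c:snap(c,c+n) for c in('side','top','wrist')}
for q in('bottle_mid','feed_bottle'):
    rs=[]
    for c in cs:
        s=env.spot_point(c,q)
        for k in s[:2]: print(q,c,round(k['score'],2),np.array(k['location'])*[560,420],plane(cs[c],k['location'],.03))
        if s and s[0]['score']>.5: rs.append(ray(cs[c],s[0]['location']))
    if len(rs)>1: print('  tri',tri(rs))
s=env.get_state();print(s['time'],s['tool_pos'],s['tool_rot'],s['qpos'])
E
python3 m.py 1
```

```text
time: 2.27
tool_pos: [0.4754, 0.002, 0.2787]
tool_rot: [[0.379, 0.925, -0.0], [0.925, -0.379, 0.0], [0.0, -0.0, -1.0]]
wrist_force: [0.4, -0.1, -0.4]
finger_gap: 0.997
grasp_force: 0.0
bottle_mid side 0.89 [321.888 161.406] [ 0.481 -0.015  0.03 ]
bottle_mid top 0.93 [371.28  217.392] [ 0.505 -0.001  0.03 ]
bottle_mid wrist 0.76 [284.312 181.188] [ 0.488 -0.004  0.03 ]
  tri [0.488 0.005 0.046]
feed_bottle top 0.61 [339.416 222.096] [0.518 0.089 0.03 ]
feed_bottle wrist 0.57 [285.376 111.384] [0.524 0.084 0.03 ]
  tri [0.525 0.085 0.019]
2.7167 [0.476 0.001 0.279] [[ 0.381  0.925  0.   ]
 [ 0.925 -0.381 -0.   ]
 [ 0.     0.    -1.   ]] [-13.366   5.031  91.532   0.     83.433   9.015]
```

View pics/wrist1.png

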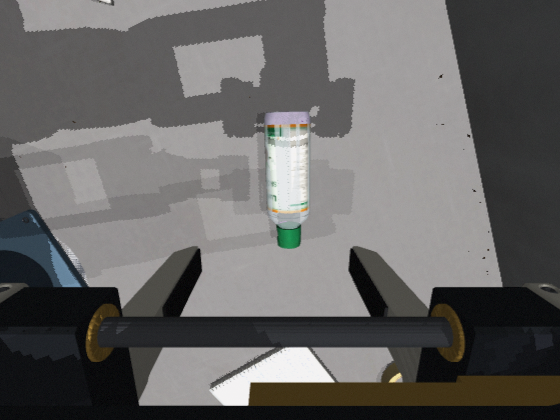

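The wrist view shows the bottle vertical in the image: base (287,112), cap end (289,247), mid about (288,181). Its axis runs along −tool x, its length checks out, and the straight body reaches to about 144 mm from the base. I'll tilt the tool 30° over the cap side, so that after righting it sits only 30° below horizontal, and approach.

```bash
python3 -m pendant '[[-56,17,177,0,30,0],[-56,17,177,0,30,0],[-56,17,177,0,30,0],[-56,17,177,0,30,0],[-56,17,177,0,30,0],[-56,17,177,0,30,0],[-56,17,177,0,30,0],[-56,17,177,0,30,0]]' 93
python3 m.py 2
```

```text
time: 3.38
tool_pos: [0.4712, -0.0578, 0.1027]
tool_rot: [[0.33, 0.924, 0.191], [0.801, -0.381, 0.461], [0.499, 0.001, -0.866]]
wrist_force: [0.1, -0.7, 0.1]
finger_gap: 1.002
grasp_force: 0.0
bottle_mid side 0.81 [320.096 163.086] [ 0.487 -0.005  0.03 ]
bottle_mid top 0.57 [376.992 216.594] [ 0.502 -0.017  0.03 ]
bottle_mid wrist 0.8 [272.328 201.306] [ 0.491 -0.004  0.03 ]
  tri [ 0.491 -0.007  0.036]
feed_bottle side 0.92 [309.68 180.18] [0.519 0.083 0.03 ]
feed_bottle top 0.84 [339.472 216.804] [0.535 0.082 0.03 ]
feed_bottle wrist 0.75 [267.792 107.31 ] [0.523 0.086 0.03 ]
  tri [0.523 0.085 0.035]
3.8333 [ 0.471 -0.057  0.102] [[ 0.329  0.925  0.191]
 [ 0.802 -0.38   0.462]
 [ 0.499  0.001 -0.866]] [-43.407  16.606 112.186  30.652  66.196 -37.437]
```

View pics/wrist2.png

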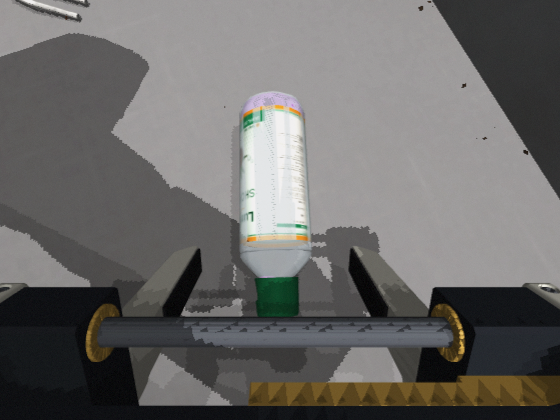

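The bottle is centred between the fingers (axis at column ~275, cap at (277,295)). The triangulated heights, 35–36 mm, agree with 30 mm. I'll advance 100 mm along the tool and close.

```bash
python3 -m pendant '[[0,0,30,0,0,0],[0,0,60,0,0,0],[0,0,85,0,0,0],[0,0,100,0,0,0],[0,0,100,0,0,0],[0,0,100,0,0,0]]' 93 && python3 -m pendant '[[0,0,0,0,0,0],[0,0,0,0,0,0],[0,0,0,0,0,0],[0,0,0,0,0,0],[0,0,0,0,0,0],[0,0,0,0,0,0],[0,0,0,0,0,0],[0,0,0,0,0,0],[0,0,0,0,0,0],[0,0,0,0,0,0]]' 50 35
```

```text
time: 4.33
tool_pos: [0.4893, -0.0108, 0.0149]
tool_rot: [[0.33, 0.925, 0.189], [0.8, -0.38, 0.463], [0.5, -0.002, -0.866]]
wrist_force: [-0.5, 0.3, -0.0]
finger_gap: 1.002
grasp_force: 0.0
time: 5.17
tool_pos: [0.4901, -0.0121, 0.0156]
tool_rot: [[0.33, 0.924, 0.192], [0.801, -0.382, 0.462], [0.5, 0.001, -0.866]]
wrist_force: [-1.3, -2.9, 7.4]
finger_gap: 0.668
grasp_force: 34.8
```

```bash
python3 -m pendant '[[10,0,-17,0,0,0],[20,0,-35,0,-5,0],[35,0,-60,0,-10,0],[50,0,-86,0,-15,0],[62,0,-108,0,-20,0],[75,0,-130,0,-25,0],[75,0,-130,0,-30,0],[75,0,-130,0,-30,0],[75,0,-130,0,-30,0]]'; python3 -c "
from h import *
s=env.get_state();print(s['qpos'])"
```

```text
time: 5.92
tool_pos: [0.4887, -0.0097, 0.1642]
tool_rot: [[0.377, 0.926, -0.002], [0.926, -0.377, 0.002], [0.001, -0.003, -1.0]]
wrist_force: [-0.1, 0.5, -5.6]
finger_gap: 0.668
grasp_force: 34.9
[-1.42955754e+01  1.12437188e+01  1.00673117e+02  8.19934258e-02
  6.82225956e+01  7.84488441e+00]
```

The joint model matters for choosing the righting azimuth (q5 and q4 limits), so I'll fit the kinematics from the poses already seen and search azimuths.

```bash
cat > k.py <<'E'
import numpy as np
from scipy.optimize import least_squares
from scipy.spatial.transform import Rotation as Ro
lo=np.array([-179.93,-52.35,10.71,-69.91,12.55,-178.61]);hi=np.array([179.93,119.4,147.94,249.91,155.21,178.61])
def fk(q,p):
    h,a,L1,L2,d,t=p
    R1=Ro.from_euler('z',q[0],degrees=True);
    A=R1*Ro.from_euler('y',q[1],degrees=True);B=R1*Ro.from_euler('y',q[1]+q[2],degrees=True)
    R=B*Ro.from_euler('ZYZ',[q[3],q[4],q[5]],degrees=True)
    return R1.apply([a,d,h])+A.apply([0,0,L1])+B.apply([0,0,L2])+R.apply([0,0,t]),R.as_matrix()
D=[([62.98,14.817,87.949,0,77.235,-11.62],[.146,.53,.219]),([-13.366,5.031,91.532,0,83.433,9.015],[.476,.001,.279]),
([-43.407,16.606,112.186,30.652,66.196,-37.437],[.471,-.057,.102]),([-14.296,11.244,100.673,.082,68.223,7.845],[.4887,-.0097,.1642])]
f=least_squares(lambda p:np.concatenate([fk(q,p)[0]-x for q,x in D]+[.01*(p-[.3,0,.4,.4,.1,.25])]),[.3,0,.4,.4,.1,.25])
P=f.x
def ik(pos,R,q0):
    def e(q):
        x,r=fk(q,P);return np.r_[(x-pos)*10,(r-R).ravel()]
    s=least_squares(e,np.clip(q0,lo+.1,hi-.1),bounds=(lo,hi));return s.x,np.abs(s.fun).max()
E
python3 - <<'E'
from k import *
np.set_printoptions(precision=3,suppress=True)
print(P,[np.round(1000*(fk(q,P)[0]-x),1) for q,x in D]); print(fk(D[3][0],P)[1])
# path: down tool at (gx,gy), yaw to az, then tilt -60
for gx,gy in((.45,-.1),(.5,0),(.5,-.15),(.6,-.1)):
  for az in range(-110,200,20):
   for sgn in(1,):
    q=np.array(D[3][0]);ok=[];mar=999;jump=0
    y0=-22.; c0=-112.
    g0=np.array([.4887,-.0097,.183]); g1=np.array([gx,gy,.15])
    dy=az-c0
    for s in np.linspace(0,1,13)[1:]:
      A=np.radians(c0+dy*s); c=np.array([np.cos(A),np.sin(A),0])
      z=np.array([0,0,-1.]);x=-c;R=np.c_[x,np.cross(z,x),z]
      qn,e=ik(g0+(g1-g0)*s+.019*z,R,q);jump=max(jump,abs(qn-q).max());q=qn;ok.append(e)
    for t in np.radians(np.linspace(0,60,7))[1:]:
      z=np.array([0,0,-1.])*np.cos(t)+c*np.sin(t);x=-c*np.cos(t)-np.array([0,0,1.])*0+np.array([0,0,-1.])*np.sin(t)
      R=np.c_[x,np.cross(z,x),z]
      qn,e=ik(g1+.019*z,R,q);jump=max(jump,abs(qn-q).max());q=qn;ok.append(e);
    qn,e=ik(g1-[0,0,.036]+.019*z,R,q);ok.append(e)
    if max(ok)<.02: print(gx,gy,az,'err',round(max(ok),3),'jump',round(jump),'q',qn, 'margin',np.minimum(qn-lo,hi-qn).min())
E
```

```text
[0.285 0.007 0.423 0.422 0.109 0.379] [array([ -4.3, -11.1,   3.3]), array([-0.1, -1.5,  0.8]), array([ 8.3, -2.3, -3.8]), array([ 3.5, -2.2, -0.2])]
[[-0.926  0.377 -0.002]
 [ 0.377  0.926  0.002]
 [ 0.003  0.001 -1.   ]]
0.45 -0.1 -110 err 0.0 jump 89 q [  8.41   41.808  94.809 -49.836  85.39  142.691] margin 20.073991886910235
0.45 -0.1 -90 err 0.0 jump 87 q [ 12.484  33.543 111.056 -62.389  72.595 143.65 ] margin 7.520556533219917
0.45 -0.1 30 err 0.0 jump 77 q [ -75.362   18.293  140.374   64.652   67.525 -157.689] margin 7.565737337855609
0.45 -0.1 50 err 0.0 jump 76 q [ -68.704   27.119  123.561   51.349   76.569 -153.794] margin 24.37898733104447
0.45 -0.1 70 err 0.0 jump 74 q [ -60.965   35.675  106.879   40.906   87.033 -152.63 ] margin 25.979514668879006
0.45 -0.1 90 err 0.0 jump 72 q [ -52.801   43.814   90.846   31.92    98.002 -154.262] margin 24.34833774933881
0.45 -0.1 110 err 0.0 jump 71 q [ -44.468   51.266   76.088   23.184  108.531 -158.817] margin 19.792954008758812
0.45 -0.1 130 err 0.0 jump 69 q [ -36.104   57.538   63.627   13.552  117.426 -166.613] margin 11.
[... 2622 characters left out ...]
64] margin 5.0575318578977715
0.6 -0.1 10 err 0.0 jump 79 q [ -47.065   19.785  137.578  108.424   50.006 -155.06 ] margin 10.362387310224818
0.6 -0.1 30 err 0.0 jump 78 q [ -52.991   26.851  124.079   80.063   60.767 -146.452] margin 23.861010372134814
0.6 -0.1 50 err 0.0 jump 76 q [ -52.359   35.857  106.523   61.883   73.567 -141.562] margin 37.04842630500349
0.6 -0.1 70 err 0.0 jump 74 q [ -48.534   45.881   86.758   49.577   88.03  -139.71 ] margin 38.899964159865334
0.6 -0.1 90 err 0.0 jump 73 q [ -43.115   56.805   65.084   40.614  103.794 -140.341] margin 38.26887666827059
0.6 -0.1 110 err 0.0 jump 71 q [ -36.862   69.376   40.04    33.597  121.179 -142.942] margin 29.329831275492978
```

```bash
sed -i "s/q\[5\]\],degrees/q[5]+90],degrees/" k.py; python3 - <<'E'
from k import *
from h import *
np.set_printoptions(precision=3,suppress=True)
cal=env.calibration('side')
for u in((328,108),(390,103),(396,122),(338,127),(295,102),(344,77)): print(u,plane(cal,(u[0]/560,u[1]/420),0)[:2])
print(fk(D[3][0],P)[1])
for gx,gy in((.5,-.05),(.48,-.08),(.52,-.1),(.42,-.1),(.5,-.15),(.5,-.2)):
  for az in(-112,-125,-140):
    q=np.array(D[3][0]);ok=[];A=np.radians(az); c=np.array([np.cos(A),np.sin(A),0]);g=np.array([gx,gy,.16])
    mn=9e9
    for t in np.radians(np.linspace(0,60,13)):
      z=np.array([0,0,-1.])*np.cos(t)+c*np.sin(t);x=-c*np.cos(t)+np.array([0,0,-1.])*np.sin(t)
      q,e=ik(g+.019*z,np.c_[x,np.cross(z,x),z],q);ok.append(e);mn=min(mn,np.minimum(q-lo,hi-q).min())
    q,e=ik(g-[0,0,.046]+.019*z,np.c_[x,np.cross(z,x),z],q);ok.append(e)
    print(gx,gy,az,round(max(ok),3),q,'m',round(min(mn,np.minimum(q-lo,hi-q).min())),'wrist',g-.36*z-[0,0,.046])
E
```

```text
(328, 108) [ 0.437 -0.438]
(390, 103) [ 0.2   -0.487]
(396, 122) [ 0.205 -0.33 ]
(338, 127) [ 0.411 -0.288]
(295, 102) [ 0.56  -0.487]
(344, 77) [ 0.352 -0.743]
[[ 0.377  0.926 -0.002]
 [ 0.926 -0.377  0.002]
 [ 0.001 -0.003 -1.   ]]
0.5 -0.05 -112 0.0 [ 11.659  49.086  80.412 -46.205  93.002  49.972] m 23 wrist [0.617 0.239 0.294]
0.5 -0.05 -125 0.0 [  7.953  54.506  69.655 -40.388 101.978  51.748] m 29 wrist [0.679 0.205 0.294]
0.5 -0.05 -140 0.0 [  3.157  60.341  58.049 -34.017 111.838  55.369] m 35 wrist [0.739 0.15  0.294]
0.48 -0.08 -112 0.0 [  9.336  46.045  86.435 -47.707  89.685  50.954] m 22 wrist [0.597 0.209 0.294]
0.48 -0.08 -125 0.0 [  5.666  51.311  75.999 -41.605  98.384  52.423] m 28 wrist [0.659 0.175 0.294]
0.48 -0.08 -140 0.0 [  0.869  56.951  64.793 -35.066 107.952  55.657] m 34 wrist [0.719 0.12  0.294]
0.52 -0.1 -112 0.0 [  7.05   49.383  79.822 -49.211  90.562  47.356] m 21 wrist [0.637 0.189 0.294]
0.52 -0.1 -125 0.0 [  3.739  55.32   68.035 -43.349 100.238  48.543] m 26 wrist [0.699 0.155 0.294]
0.52 -0.1 -140 0.0 [ -0.687  62.009  54.728 -37.268 111.195  51
[... 233 characters left out ...]
94]
0.42 -0.1 -140 0.0 [ -0.791  49.618  79.356 -35.231 101.259  58.811] m 34 wrist [0.659 0.1   0.294]
0.5 -0.15 -112 0.0 [  2.734  46.037  86.451 -52.049  85.957  47.821] m 18 wrist [0.617 0.139 0.294]
0.5 -0.15 -125 0.0 [ -0.346  51.897  74.835 -45.698  95.487  48.524] m 24 wrist [0.679 0.105 0.294]
0.5 -0.15 -140 0.0 [ -4.6    58.488  61.736 -39.319 106.327  50.788] m 30 wrist [0.739 0.05  0.294]
0.5 -0.2 -112 0.0 [ -1.902  45.122  88.261 -55.079  82.695  46.519] m 15 wrist [0.617 0.089 0.294]
0.5 -0.2 -125 0.0 [ -4.586  51.233  76.153 -48.383  92.566  46.692] m 21 wrist [0.679 0.055 0.294]
0.5 -0.2 -140 0.0 [ -8.491  58.259  62.193 -41.935 103.968  48.301] m 27 wrist [0.739 0.    0.294]
```

Model fits. No yaw is needed: I'll tilt −60° about the tool's y while shifting toward y ≈ −0.13, so the wrist stays clear of the jar and spray and the bottle stays clear of the white card (y < −0.29).

```bash
python3 -m pendant '[[-20,3,1,0,-5,0],[-40,6,2,0,-10,0],[-60,9,3,0,-15,0],[-80,12,4,0,-20,0],[-100,15,6,0,-25,0],[-115,18,8,0,-30,0],[-125,18,10,0,-35,0],[-138,18,12,0,-40,0],[-138,18,13,0,-45,0],[-138,18,13,0,-50,0],[-138,18,13,0,-55,0],[-138,18,13,0,-60,0],[-138,18,13,0,-60,0],[-138,18,13,0,-60,0],[-138,18,13,0,-60,0]]'; python3 - <<'E'
from h import *
snap('side','side3');snap('top','top3')
print(env.get_state()['qpos'])
a=cv2.imread('pics/side3.png')[60:360,180:460];b=cv2.imread('pics/top3.png')[60:360,180:460]
cv2.imwrite('pics/c3.png',cv2.resize(np.hstack([a,b]),(800,429)))
E
```

```text
time: 7.17
tool_pos: [0.4529, -0.1466, 0.1511]
tool_rot: [[0.19, 0.924, -0.332], [0.465, -0.383, -0.798], [-0.865, -0.003, -0.503]]
wrist_force: [0.9, 0.4, -3.8]
finger_gap: 0.666
grasp_force: 34.9
[  3.51973028  34.38453439  96.80404083 -51.06303425  87.3840185
  47.4304747 ]
```

View pics/c3.png

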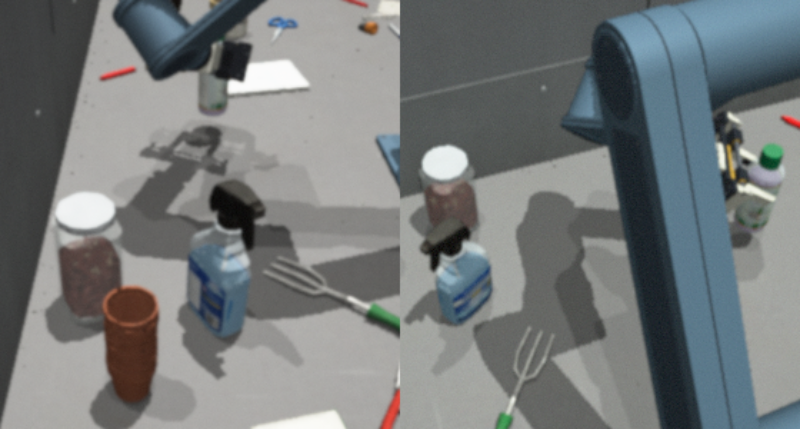

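The bottle hangs cap up and vertical (cap at (770,155) in the right crop, base at (212,108) in the left), and the wrist is clear of the jar, spray and pots. I'll lower it to near contact, then by small steps.

```bash
python3 -m pendant '[[9,0,5,0,0,0],[18,0,10,0,0,0],[27,0,15.5,0,0,0],[33,0,19,0,0,0],[36.5,0,21,0,0,0],[36.5,0,21,0,0,0],[36.5,0,21,0,0,0]]' | grep -E 'pos|force'; for i in 1; do python3 -m pendant '[[0.9,0,0.5,0,0,0],[1.7,0,1,0,0,0],[1.7,0,1,0,0,0]]'; done | grep -E 'pos|force'; python3 - <<'E'
from h import *
np.set_printoptions(precision=3,suppress=True)
cal=snap('side','side4');s=env.spot_point('side','feed_bottle')
b=env.recognise('side','feed_bottle')
for k in s[:1]: print(k['score'],np.array(k['location'])*[560,420],plane(cal,k['location'],0))
for k in b[:1]: print(k['score'],np.array(k['bbox'])*[560,420,560,420])
E
```

```text
tool_pos: [0.4536, -0.1459, 0.1097]
wrist_force: [-1.1, -0.3, -4.7]
grasp_force: 34.9
tool_pos: [0.4539, -0.1459, 0.1082]
wrist_force: [0.5, 0.1, -4.5]
grasp_force: 34.9
0.72 [328.608 148.302] [ 0.452 -0.142  0.   ]
0.97 [318.304 101.22  342.216 155.106]
```

```bash
python3 -m pendant '[[0.9,0,0.5,0,0,0],[1.7,0,1,0,0,0],[1.7,0,1,0,0,0]]' | grep -E 'pos|wrist'; python3 -m pendant '[[0.9,0,0.5,0,0,0],[1.7,0,1,0,0,0],[1.7,0,1,0,0,0]]' | grep -E 'pos|wrist';python3 -m pendant '[[0.6,0,0.4,0,0,0],[1.1,0,0.6,0,0,0],[1.1,0,0.6,0,0,0]]' | grep -E 'pos|wrist'
```

```text
tool_pos: [0.4536, -0.1459, 0.1059]
wrist_force: [0.0, 0.1, -4.5]
tool_pos: [0.4536, -0.1459, 0.1039]
wrist_force: [-0.2, 0.2, -5.0]
tool_pos: [0.4536, -0.1461, 0.1033]
wrist_force: [-0.6, -0.0, -1.8]
```

```bash
python3 -m pendant '[[0.5,0,0.3,0,0,0],[0.9,0,0.5,0,0,0],[0.9,0,0.5,0,0,0]]' | grep -E 'pos|wrist'; python3 - <<'E'
from h import *
a=[snap(c,c+'5') for c in('side','top')]
A=cv2.imread('pics/side5.png')[70:190,270:390];B=cv2.imread('pics/top5.png')[130:250,370:490]
cv2.imwrite('pics/c5.png',cv2.resize(np.hstack([A,B]),(800,400),interpolation=cv2.INTER_CUBIC))
E
```

```text
tool_pos: [0.4535, -0.1463, 0.1032]
wrist_force: [-2.0, 0.5, 5.0]
```

View pics/c5.png

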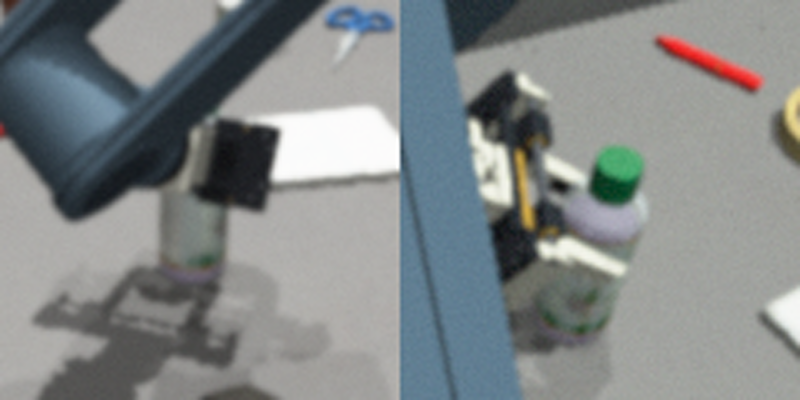

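The bottle stands on the bare bench with its shadow touching its base (190,275), and a contact force of about 9 N was felt. Release and look.

```bash
python3 -m pendant '[[0,0,0,0,0,0],[0,0,0,0,0,0],[0,0,0,0,0,0]]' - 5 | grep -E 'pos|wrist|gap'; python3 -m pendant '[[0,0,0,0,0,0],[0,0,0,0,0,0],[0,0,0,0,0,0],[0,0,0,0,0,0],[0,0,0,0,0,0],[0,0,0,0,0,0],[0,0,0,0,0,0]]' 90| grep -E 'pos|wrist|gap'; python3 -m pendant '[[0,0,-8,0,0,0],[0,0,-20,0,0,0],[0,0,-35,0,0,0],[0,0,-50,0,0,0],[0,0,-65,0,0,0],[0,0,-80,0,0,0],[0,0,-90,0,0,0],[0,0,-90,0,0,0],[0,0,-90,0,0,0],[0,0,-90,0,0,0]]' | grep -E 'time|pos|wrist|gap'; python3 - <<'E'
from h import *
a=[snap(c,c+'6') for c in('side','top')]
for q in('bottle_mid','feed_bottle'): print(q,tri([ray(a[i],env.spot_point(c,q)[0]['location']) for i,c in enumerate(('side','top'))]))
A=cv2.imread('pics/side6.png');B=cv2.imread('pics/top6.png')
cv2.imwrite('pics/c6.png',cv2.resize(np.hstack([A[60:350,180:460],B[100:390,220:500]]),(800,414)))
E
```

```text
tool_pos: [0.4531, -0.1462, 0.1028]
wrist_force: [-3.0, 0.1, 5.1]
finger_gap: 0.672
tool_pos: [0.4538, -0.1459, 0.1017]
wrist_force: [-1.2, -0.9, 0.3]
finger_gap: 0.967
time: 11.02
tool_pos: [0.4831, -0.0739, 0.1466]
wrist_force: [0.1, -0.2, -0.1]
finger_gap: 0.973
bottle_mid [ 0.45215242 -0.11728875  0.11025239]
feed_bottle [ 0.45351027 -0.12704324 -0.00246558]
```

View pics/c6.png

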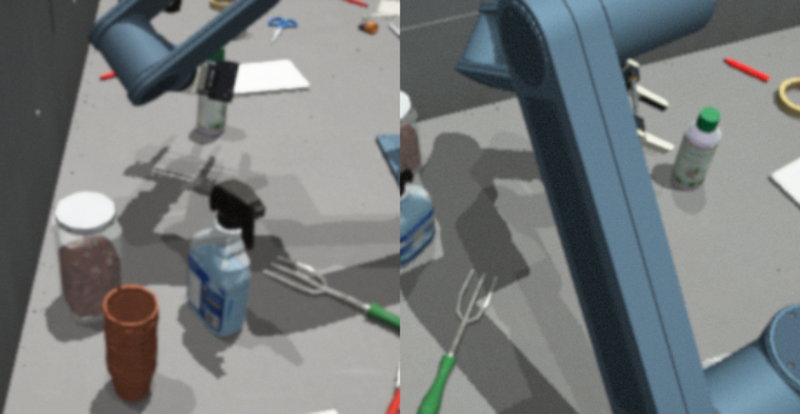

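The bottle stands freely upright (base near (690,185), cap (707,120) in the right crop), the fingers are clear, and the jar, spray and pots have not moved. Handing in.

```bash
python3 -c "
from workcell import env
print(env.sign_off())"
```

```text
the job is handed in; nothing more can be done
None
```

The plant-feed bottle stands upright on the bare bench with its cap up and released, the spray bottle, jar and pots look undisturbed in the last pictures, and the job is handed in at about 11 s; the sign-off gave no verdict.

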